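# Clamp a grinding jar in the mini mill and close the hood

## Task

Get the mini mill ready for the next sample: lift its clear hood right up so that it stays open, take the steel jar with the orange band out of the jar rest and clamp it in the mill's holder, lying level in the two black saddles and gripped between the blue fixed stop and the orange sprung pad. Then lower the hood by its handle until it is fully closed, gently, never letting it fall shut. Leave the jar with the blue band and everything else on the bench where they are.

Things in the scene. Friction and masses are not known exactly. Their poses are not given: they have to be found in the camera images.
- hood (a joint): Opening of the mill's clear hood, rad: 0 closed, 1.42 its open stop. Hinged along its rear lower edge; 0.55 kg (about 2.5 N at the handle when closed). The hinge has little friction: let go below about 0.85 rad the hood falls shut, hard; from above about 1.05 rad it tips back on to the open stop and stays there.
- hood_hinge (a point): Middle of the hood's hinge line at the mill's back, 72 mm above the bench. y axis along the hinge; x and z turn with the hood (hood closed: x level, pointing to the mill's back; z up). The hood is a box of 4 mm clear sheet with grey edges, open below: 145 mm front to back, 284 mm wide, 88 mm high above the hinge line.
- hood_handle (a point): Middle of the hood's black round handle bar, 14 mm thick, 120 mm long, parallel to the hinge, at x = -190, z = +78 mm from hood_hinge (same axes), so 150 mm above the bench when closed. The bar's axis is 45 mm in front of the hood's front panel (38 mm of free space between) and 10 mm below the hood's top when closed. The end posts leave the middle 100 mm free.
- jar_center (a point): Centre of the grinding jar with the orange band: a closed steel cylinder 50 mm in diameter and 120 mm long, 0.45 to 0.7 kg, band round its middle; its own x axis is its long axis. It may be turned end for end. At the start it lies level in the jar rest, centre 42 mm above the bench.
- other_jar_center (a point): Centre of the other jar (same size, blue band), which lies beside it in the jar rest, parallel, 92 mm away. It stays there.
- jar_rest: Cream plate 130 x 185 mm with a pair of small black saddles for each of two jars; fixed; origin at the middle of its underside. The jars lie along its x axis at y = -46 and +46 mm; the saddles stand at x = -45 and +45 mm, the middle 70 mm under each jar is free down to the plate (8 mm thick).
- seat (a point): Where the centre of a properly clamped jar lies in the holder, 118 mm above the bench; rides with the holder. y = the jar's long axis, from the blue fixed stop to the orange sprung pad; z up. Slippery black V saddles (50 degrees) at y = -42 and +36 mm; stop's face at y = -60 mm, stop 18 mm thick, its top 2 mm below the seat. Holder plate 34 mm below. Hood open: it stands 73 mm behind.
- pad_face (a point): Middle of the face of the orange sprung pad (42 wide, 44 high, 12 mm thick) that presses on the jar's end; axes as seat. At rest it is at y = +51 mm from the seat: the free gap is 111 mm, 9 mm shorter than the jar. It yields along +y against a spring: 7 N to start, 0.5 N more per mm; about 11.5 N on a clamped jar, which it pushes against the stop.
- clamp (a joint): How far the sprung pad is pushed back, m: 0 at rest, 0.009 with the jar clamped, 0.028 at most.
- holder (a joint): Position of the whole holder (stop, saddles, pad) along its guide rods, m, -0.012 to 0.012, + along the seat's y axis. It slides freely with about 3 N of friction, so it gives way under a push until it meets the end of its travel; only then does the pad's spring yield. It may stand anywhere at the end.
- tube_a: Sample tube with a brown cap standing on the bench, 33 mm thick, 115 mm tall; leave alone. Origin at its foot.
- tube_b: A second such tube; leave alone.
- pink_bowl: Pink plastic bowl, 150 mm across, 55 mm high; leave alone. Origin under its foot.
- teal_bowl: Teal plastic bowl, 170 mm across, 62 mm high; leave alone. Origin under its foot.
- spatula: Laboratory spoon, 200 mm long, lying on the bench; leave alone.
- sample_pot: Beige pot with brown lid, 60 mm across, 85 mm tall; leave alone. Origin at its foot.
- dishes: Stack of three clear dishes, 90 mm across, 42 mm high; leave alone. Origin underneath.
There are look-alikes about, which are no part of the job. What is shaped like the part that bears jar_center but yellow is not meant.

How it is judged:
By the outcome, as a careful person would: the job done as asked, in the order asked, and still so for the second after the job is handed in, with the robot touching nothing.
It also fails if it takes over 72 s, if anything falls off the work surface, if the arm or the gripper's body presses on something with over 40 N, if the wrist force passes 120 N, or if a joint passes its speed limit or range.

## Robot

A 6-joint arm with a two-finger parallel gripper is mounted at the origin on the work surface. World frame = base frame: x ahead of the robot, y to its left, z up, the work surface at z = 0. Lengths are in m, angles in rad, forces in N, time in s.
With the tool pointing down it reaches from about 0.375 to 0.9 m from the base axis. Payload 3.1 kg.
Tool frame: the origin (TCP) lies where the fingers leave the gripper's body, on its centre line; the fingertips stand 73 mm ahead of it and the grasp point (between the pads) lies 54 mm ahead of it; z points along the fingers, y is the line along which they close (so a half turn about z gives the same grasp; the last joint's range is limited). The gripper opens to 85 mm and grips with 20 to 120 N. Pads are 22 mm wide; open, the fingers measure 114 mm over their backs; the gripper's body (76 mm by 85 mm) begins 54 mm behind the grasp point. The pads swing forward as they close: fully open they stand 13 mm farther back than shut.
Start: joints at [1.155, 0.527, 1.433, -0, 1.181, -0.178], TCP at [0.147, 0.607, 0.304] pointing down, gripper open.
Joint ranges: [-3.08, 3.08], [-0.75, 2.2], [0.22, 2.44], [-1.43, 4.57], [0, 2.65], [-2.85, 2.85]. Speed limits (rad/s): [2.79, 2.79, 3.14, 3.14, 3.14, 3.14].

## Interface

Orientations are given as a unit quaternion [x, y, z, w].
In Python, from station import manip gives the robot as it stands.
- The arm moves only by the shell command python3 -m crank 'ROWS' [FORCE]. ROWS is JSON, a list of rows, each an object with "dp": the shift along the tool's x, y, z normalised to -1 to 1, where 1 is 50 cm, a list of three; "delta_rot": the turn, a rotation vector about the tool's x, y, z normalised to -1 to 1, where 1 is 2 pi rad, a list of three; "fingers": the opening, from -1 (shut) to 1 (fully open). A call has 1 to 12 rows; each row shifts and turns the commanded pose from where the row before left it, along the tool's axes as they then stand; what a row does not reach is not made up. A row lasts 1/12 s, in which the tool goes at most 41.7 mm and 7.16 degrees, less where a joint would pass 70% of its speed; a pose out of reach is approached as far as the arm can. A call with a number of a shift or a turn outside -1 to 1 is refused whole. A call with a gripper value outside its range is refused whole. The fingers move at their own pace and stop on an object; FORCE is the grip in N (left out, the last holds). Time passes only in rows, so rows that do not move let the fingers close. It gives the time, the measured TCP pose, the force, the opening and the grip force at its end, in the units of the state.
- manip.sense(): the state, without advancing time (a new reading comes with each control period).
- manip.snapshot(name): name is "scene" or "top" or "wrist"; returns (picture, depth): 384x512x3 uint8, red, green, blue; 384x512 float32, m along the optical axis (not along the pixel's ray), 0 where there is no reading.
- manip.camera_model(name): a dict with "fx", "fy", "cx", "cy" (pixels), "origin" and "attitude" of the camera in the world. Camera axes: x right, y up, looking along -z (the intrinsics and any distortion apply to the point x, -y, -z); pixel columns grow to the right and rows downward; lengths in m; the calibration is good to about 2 mm. A picture is of the moment at which its call begins: read the wrist's pose just before it. camera_model takes no time and is no camera call; for the wrist camera it gives the pose at the moment of the call.
- manip.sign_off(): hands the job in; it is judged then, once.
The state is a dict: "t": time; "q": joint angles; "qd": joint speeds; "tau": joint torques, N m; "tcp_pos": TCP position; "tool_rot": TCP orientation; "force": force on the tool from outside, world axes, zero at the start; "ft_torque": the same for the moment, N m; "finger_gap": opening from 0.0 (shut) to 1.0 (fully open); "gripper_force": force on a finger pad.
Only numpy, scipy, OpenCV 4.12 (cv2) and the standard library are available. Lean on these libraries where they do the work, as an engineer would, in place of code of your own. Each camera call takes 0.05 s, during which the arm holds its last target. There are 200 camera calls.

## Working session

There is one attempt and no reset: what is moved stays moved. The work goes in short steps, Python scripts to look and compute and a shell command to move; the robot and the scene stay as the last step left them, time stands still between calls to the robot, and variables do not carry over. Pictures are saved under pics/ and viewed, at most 10 in all, crops included, and the job is handed in when it is done.

```bash
ls; mkdir -p pics; python3 - <<'E'
from station import manip
import cv2,numpy as np
s=manip.sense();print(s)
for n in("scene","top"):
    im,d=manip.snapshot(n);np.savez(f"pics/{n}.npz",im=im,d=d)
    cv2.imwrite(f"pics/{n}0.png",cv2.resize(im[:,:,::-1],(800,600)))
    print(n,manip.camera_model(n))
print(manip.camera_model("wrist"))
E
```

```text
pics
{'t': 0.0, 'q': array([ 1.15445970e+00,  5.28486638e-01,  1.43389030e+00,  3.08434630e-07,
        1.18139124e+00, -1.78445347e-01]), 'qd': array([ 5.02678330e-04, -1.29800550e-03,  1.55885371e-03, -1.08615217e-03,
       -7.29721279e-04, -4.30902799e-05]), 'tau': array([-1.60455351e-03, -4.42346442e+01, -1.78030711e+01, -1.58559210e-04,
        8.19886685e-03,  4.90463307e-06]), 'tcp_pos': array([0.14699468, 0.60689967, 0.30292468]), 'tool_rot': array([ 1.18665353e-01,  9.92933709e-01, -1.03997366e-03, -3.18880163e-04]), 'force': array([ 0.90109804, -0.28589197, -0.03702458]), 'ft_torque': array([-0.01061974, -0.02724552, -0.04569693]), 'gripper_force': 0.0, 'finger_gap': 0.9975892312572625}
scene {'fx': 454.6210205446661, 'fy': 454.6210205446661, 'cx': 258.3129095211486, 'cy': 189.1807184953221, 'origin': array([1.52595086, 0.68541389, 1.24812538]), 'attitude': array([0.19044431, 0.3527905 , 0.79845498, 0.44915417])}
top {'fx': 354.82524614320715, 'fy': 354.82524614320715, 'cx': 256.4282742446982, 'cy': 190.9577708760391, 'origin': array([0.2547999 , 0.03975258, 1.18776647]), 'attitude': array([-0.07069109,  0.07716967,  0.7315842 , -0.67367067])}
{'fx': 276.9864775343632, 'fy': 276.9864775343632, 'cx': 259.19772801052903, 'cy': 194.0832683805711, 'origin': array([0.06455769, 0.62803719, 0.3737584 ]), 'attitude': array([-0.13154716, -0.10180362,  0.60998531,  0.77475756])}
```

View pics/scene0.png

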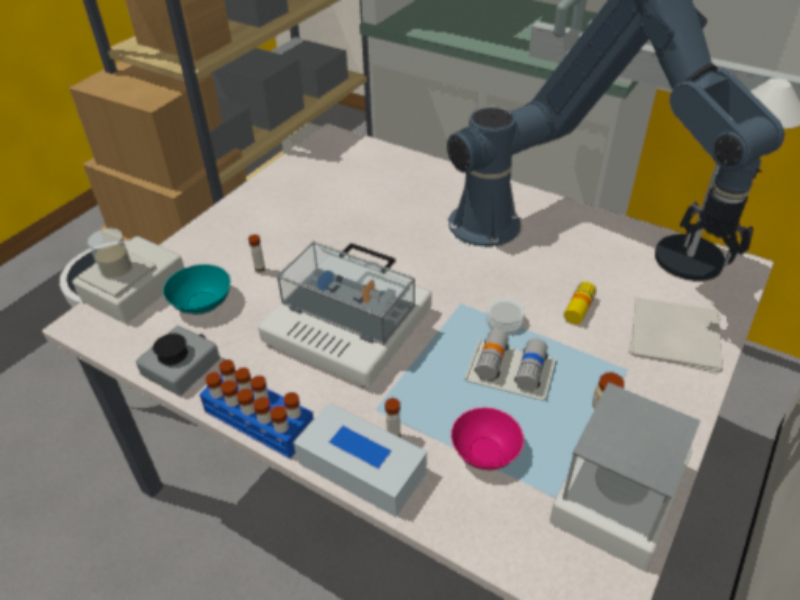

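View pics/top0.png

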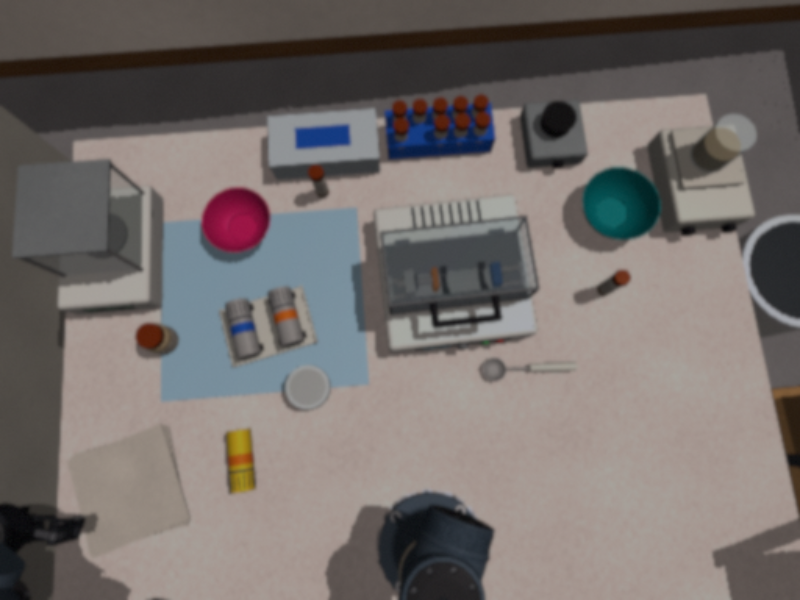

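The scene picture shows the mill ahead of the robot with the handle facing it. In the top picture (800 px wide), the handle bar runs from about (433,323) to (498,316), the orange pad is at (436,278) and the blue stop is at (495,275). The orange-band jar is at (286,316), with the blue-band jar to its left at (243,328).

```bash
cat > h.py <<'E'
from station import manip
import numpy as np, cv2
from scipy.spatial.transform import Rotation as R
def ray(c,u,v):
    d=np.array([(u-c["cx"])/c["fx"],-(v-c["cy"])/c["fy"],-1.]);return R.from_quat(c["attitude"]).apply(d)
def plane(c,u,v,z):
    d=ray(c,u,v);return c["origin"]+d*(z-c["origin"][2])/d[2]
def tri(c1,p1,c2,p2):
    A=np.zeros((3,3));b=np.zeros(3)
    for c,p in((c1,p1),(c2,p2)):
        d=ray(c,*p);d/=np.linalg.norm(d);M=np.eye(3)-np.outer(d,d);A+=M;b+=M@c["origin"]
    return np.linalg.solve(A,b)
def blobs(im,lo,hi,box=None,amin=8):
    m=cv2.inRange(cv2.cvtColor(im,cv2.COLOR_RGB2HSV),lo,hi)
    if box: k=np.zeros_like(m);x0,y0,x1,y1=box;k[y0:y1,x0:x1]=1;m=m*k
    n,l,s,c=cv2.connectedComponentsWithStats(m)
    return [(s[i,4],c[i].round(1),s[i,:4]) for i in range(1,n) if s[i,4]>=amin],l
E
python3 - <<'E'
from h import *
np.set_printoptions(precision=4,suppress=True)
C={n:manip.camera_model(n) for n in("scene","top")}
I={n:np.load(f"pics/{n}.npz") for n in C}
for n,bx in(("top",(140,160,340,235)),("scene",(170,140,370,260))):
    for nm,lo,hi in(("or",(5,130,80),(18,255,255)),("bl",(105,110,60),(125,255,255)),("black",(0,0,0),(180,255,45))):
        b,l=blobs(I[n]["im"],lo,hi,bx)
        for a,c,s in b:
            d=I[n]["d"][int(c[1]),int(c[0])];p=C[n]["origin"]+ray(C[n],*c)*d
            print(n,nm,a,c,s,"depthpt",p)
for z,px in((.15,((433,323),(498,316))),):
    for u,v in px: print(plane(C["top"],u*.64,v*.64,z))
im=I["top"]["im"];cv2.imwrite("pics/crop1.png",cv2.resize(im[110:240,130:350,::-1],(792,468),interpolation=cv2.INTER_CUBIC))
E
```

```text
top or 22 [278.1 178. ] [277 173   3  11] depthpt [ 0.5066 -0.0464  0.161 ]
top or 82 [182.1 201.5] [175 198  15   9] depthpt [0.478  0.2604 0.0651]
top bl 53 [317.2 174.9] [315 169   6  13] depthpt [ 0.5065 -0.1638  0.1608]
top bl 74 [154.7 209.3] [148 206  15   8] depthpt [0.4596 0.3484 0.0664]
top black 172 [297.7 200.2] [274 189  46  20] depthpt [ 0.4508 -0.1097  0.0697]
scene or 34 [234.5 186.4] [232 181   7  12] depthpt [ 0.5588 -0.0256  0.1575]
scene or 51 [316.1 221.9] [309 219  14   9] depthpt [0.4837 0.2673 0.0649]
scene or 59 [186.1 255.2] [182 251   9   9] depthpt [ 0.8665 -0.0089  0.1084]
scene or 9 [170.4 257.2] [170 255   2   5] depthpt [ 0.9017 -0.0435  0.1137]
scene or 33 [250.5 257.4] [247 255   8   5] depthpt [0.7714 0.1751 0.1139]
scene bl 45 [207.  179.2] [204 174   8  11] depthpt [ 0.574  -0.1363  0.1532]
scene bl 46 [341.4 228.1] [335 226  13   7] depthpt [0.464  0.356  0.0638]
scene bl 73 [175.8 255. ] [171 249  11  11] depthpt [ 0.8551 -0.069   0.0591]
scene black 12 [249.3 167.3] [248 165   4   6] depthpt [ 0.4393 -0.0392  0.1542]
[ 0.4222 -0.0361  0.15  ]
[ 0.4255 -0.1606  0.15  ]
```

View pics/crop1.png

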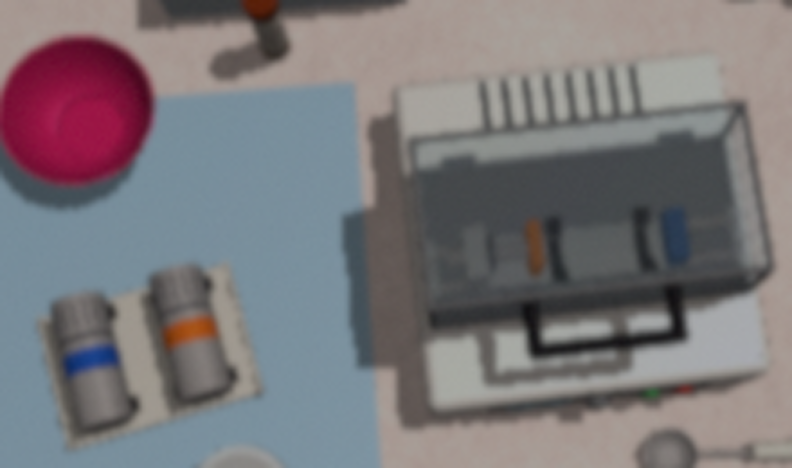

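The crop (3.6x, offset 130,110) shows the handle bar at (535,350)–(683,338) and the rear top edge of the hood at (412,140)–(745,103). The pad is at (536,246), the stop at (675,235) and the orange jar band at (190,331).

```bash
python3 - <<'E'
from h import *
np.set_printoptions(precision=4,suppress=True)
S=manip.camera_model("scene");T=manip.camera_model("top")
f=lambda u,v:(130+u/3.6-.36,110+v/3.6-.36)
def seg(n,a,b,z):
    p,q=plane(T,*f(*a),z),plane(T,*f(*b),z);d=p-q
    print(n,p,q,"mid",(p+q)/2,"len",np.linalg.norm(d),"yaw",np.degrees(np.arctan2(-d[0],d[1])))
seg("bar",(535,350),(683,338),.15)
seg("rear",(412,140),(745,103),.16)
seg("platefront",(432,410),(767,370),.06)
seg("plateback",(400,88),(720,55),.06)
print("pad",tri(T,(278.1,178),S,(234.5,186.4)),"stop",tri(T,(317.2,174.9),S,(207,179.2)))
print("or",tri(T,(182.1,201.5),S,(316.1,221.9)),"bl",tri(T,(154.7,209.3),S,(341.4,228.1)))
print("or",plane(T,182.1,201.5,.066),"bl",plane(T,154.7,209.3,.066))
seg("rest r-l",(230,268),(40,320),.008)
seg("rest front",(262,393),(70,447),.008)
E
```

```text
bar [ 0.4215 -0.0394  0.15  ] [ 0.4215 -0.162   0.15  ] mid [ 0.4215 -0.1007  0.15  ] len 0.12256697524470712 yaw -0.028863370245570678
rear [0.6072 0.0477 0.16  ] [ 0.6168 -0.2367  0.16  ] mid [ 0.612  -0.0945  0.16  ] len 0.2845883499757747 yaw 1.9416990175231454
platefront [0.3899 0.0497 0.06  ] [ 0.401  -0.2507  0.06  ] mid [ 0.3955 -0.1005  0.06  ] len 0.30057652211801117 yaw 2.111738265091653
plateback [0.6932 0.0558 0.06  ] [ 0.7013 -0.2463  0.06  ] mid [ 0.6973 -0.0953  0.06  ] len 0.3022838587576618 yaw 1.5246772230416294
pad [ 0.5192 -0.0523  0.1135] stop [ 0.5233 -0.1782  0.0953]
or [0.4786 0.2634 0.0581] bl [0.4602 0.3526 0.0582]
or [0.4778 0.2602 0.066 ] bl [0.4597 0.3485 0.066 ]
rest r-l [0.5465 0.2304 0.008 ] [0.5111 0.4107 0.008 ] mid [0.5288 0.3205 0.008 ] len 0.18369132919389838 yaw -168.8649299285562
rest front [0.425  0.2062 0.008 ] [0.3895 0.3849 0.008 ] mid [0.4072 0.2956 0.008 ] len 0.18212739155149502 yaw -168.79032714732455
```

```bash
python3 -m crank '[{"dp":[0,0,0],"delta_rot":[0,0,0.0188],"fingers":1},{"dp":[0,0,0],"delta_rot":[0,0,0.0188],"fingers":1},{"dp":[0,0,0],"delta_rot":[0,0,0.0188],"fingers":1},{"dp":[0,0,0],"delta_rot":[0,0,0.0188],"fingers":1},{"dp":[0,0,0],"delta_rot":[0,0,0.0188],"fingers":1},{"dp":[0,0,0],"delta_rot":[0,0,0.0188],"fingers":1},{"dp":[0,0,0],"delta_rot":[0,0,0.0188],"fingers":1},{"dp":[0,0,0],"delta_rot":[0,0,0.0188],"fingers":1},{"dp":[0,0,0],"delta_rot":[0,0,0.0188],"fingers":1},{"dp":[0,0,0],"delta_rot":[0,0,0.0188],"fingers":1},{"dp":[0,0,0],"delta_rot":[0,0,0.0188],"fingers":1}]' 20
python3 -m crank '[{"dp":[-0.04,0.0717,0],"delta_rot":[0,0,0],"fingers":1},{"dp":[-0.04,0.0717,0],"delta_rot":[0,0,0],"fingers":1},{"dp":[-0.04,0.0717,0],"delta_rot":[0,0,0],"fingers":1},{"dp":[-0.04,0.0717,0],"delta_rot":[0,0,0],"fingers":1},{"dp":[-0.04,0.0717,0],"delta_rot":[0,0,0],"fingers":1},{"dp":[-0.04,0.0717,0],"delta_rot":[0,0,0],"fingers":1},{"dp":[-0.04,0.0717,0],"delta_rot":[0,0,0],"fingers":1}]'
```

```text
t: 1.02
tcp_pos: [0.1471, 0.6071, 0.3034]
tool_rot: [0.697, 0.717, -0.001, 0.0]
force: [0.8, 0.8, -0.4]
finger_gap: 1.006
gripper_force: 0.0
t: 1.6
tcp_pos: [0.404, 0.4746, 0.3035]
tool_rot: [0.695, 0.719, -0.001, -0.0]
force: [0.8, 0.9, -0.8]
finger_gap: 1.001
gripper_force: 0.0
```

```bash
python3 -m crank '[{"dp":[-0.079,0,0],"delta_rot":[0,0,0],"fingers":1},{"dp":[-0.079,0,0],"delta_rot":[0,0,0],"fingers":1},{"dp":[-0.079,0,0],"delta_rot":[0,0,0],"fingers":1},{"dp":[-0.079,0,0],"delta_rot":[0,0,0],"fingers":1},{"dp":[-0.079,0,0],"delta_rot":[0,0,0],"fingers":1},{"dp":[-0.079,0,0],"delta_rot":[0,0,0],"fingers":1},{"dp":[-0.079,0,0],"delta_rot":[0,0,0],"fingers":1}]'
cat > snap.py <<'E'
from h import *
import sys,pickle
n=sys.argv[1];cam=sys.argv[2] if len(sys.argv)>2 else "wrist"
c=manip.camera_model(cam);im,d=manip.snapshot(cam)
pickle.dump((c,im,d),open(f"pics/{n}.pkl","wb"));cv2.imwrite(f"pics/{n}.png",im[:,:,::-1])
E
python3 snap.py w1
python3 -m crank '[{"dp":[-0.0747,0,0],"delta_rot":[0,0,0],"fingers":0.1},{"dp":[-0.0747,0,0],"delta_rot":[0,0,0],"fingers":0.1},{"dp":[-0.0747,0,0],"delta_rot":[0,0,0],"fingers":0.1},{"dp":[-0.0747,0,0],"delta_rot":[0,0,0],"fingers":0.1},{"dp":[-0.0747,0,0],"delta_rot":[0,0,0],"fingers":0.1},{"dp":[-0.0747,0,0],"delta_rot":[0,0,0],"fingers":0.1},{"dp":[-0.0747,0,0],"delta_rot":[0,0,0],"fingers":0.1},{"dp":[-0.0747,0,0],"delta_rot":[0,0,0],"fingers":0.1},{"dp":[0,0,0],"delta_rot":[0,0,0],"fingers":0.1}]'
python3 snap.py w2
python3 - <<'E'
import cv2,numpy as np
a,b=[cv2.imread(f"pics/w{i}.png") for i in(1,2)]
cv2.imwrite("pics/w12.png",cv2.resize(np.hstack([a,b]),(800,300)))
E
```

```text
t: 2.18
tcp_pos: [0.4114, 0.1978, 0.3037]
tool_rot: [0.695, 0.719, -0.0, -0.0]
force: [0.3, 0.8, 0.0]
finger_gap: 0.998
gripper_force: 0.0
t: 2.98
tcp_pos: [0.4238, -0.1052, 0.3042]
tool_rot: [0.697, 0.717, -0.0, 0.003]
force: [0.8, -0.0, 0.6]
finger_gap: 0.552
gripper_force: 0.0
```

View pics/w12.png

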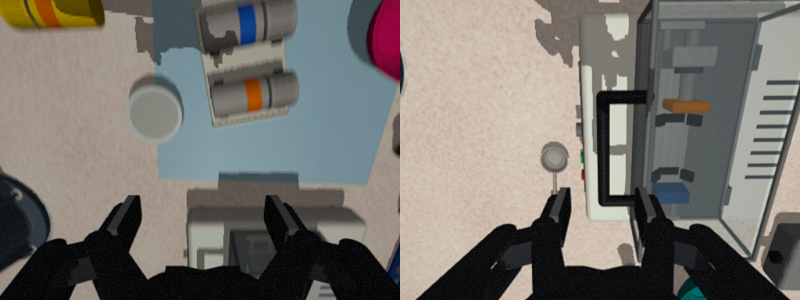

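The left half shows the orange jar at (255,95) in the rest and the blue one at (247,25). The right half shows the handle bar running vertically at x≈603, y 97–203, between the open fingers. The pad is at (687,106) and the stop at (671,193).

```bash
python3 - <<'E'
from h import *
import pickle
np.set_printoptions(precision=4,suppress=True)
c,im,d=pickle.load(open("pics/w2.pkl","rb"))
f=lambda u,v:((u-400)*1.28,v*1.28)
g=cv2.cvtColor(im,cv2.COLOR_RGB2GRAY)
for v in(145,180,215,240):
    xs=[u for u in range(245,275) if g[v,u]<50]; print(v,xs[0],xs[-1],plane(c,(xs[0]+xs[-1])/2,v,.15))
vs=[v for v in range(100,300) if g[v,260]<50];print("barends",vs[0],vs[-1],plane(c,260,vs[0],.15),plane(c,260,vs[-1],.15))
for nm,lo,hi in(("or",(5,130,60),(18,255,255)),("bl",(100,90,40),(125,255,255))):
    for a,p,s in blobs(im,lo,hi,(310,60,430,300),30)[0]: print(nm,a,p,s,[plane(c,u,v,.13) for u,v in((s[0],s[1]),(s[0]+s[2],s[1]+s[3]))], [plane(c,*p,.116)])
c,im,d=pickle.load(open("pics/w1.pkl","rb"))
for nm,lo,hi in(("or",(5,130,60),(18,255,255)),("bl",(105,110,40),(125,255,255))):
    for a,p,s in blobs(im,lo,hi,(240,0,420,170),30)[0]: print(nm,a,p,s,plane(c,*p,.064))
# jar axis from depth: points above 45mm near the band
b=plane(c,*blobs(im,(5,130,60),(18,255,255),(240,0,420,170),100)[0][0][1],.064)
v,u=np.mgrid[:384,:512];D=np.stack([(u-c["cx"])/c["fx"],-(v-c["cy"])/c["fy"],-np.ones(u.shape)],-1)*d[...,None]
P=R.from_quat(c["attitude"]).apply(D.reshape(-1,3))+c["origin"]
k=(d.ravel()>0)&(P[:,2]>.05)&(np.hypot(*(P[:,:2]-b[:2]).T)<.068)
# keep only within 30mm of axis along -11deg rest direction
r=np.radians(11.1);ax=np.array([np.cos(r),np.sin(r)]);q=P[k];q=q[abs((q[:,:2]-b[:2])@[-ax[1],ax[0]])<.03]
s=(q[:,:2]-b[:2])@ax;top=q[q[:,2]>np.percentile(q[:,2],60)]
e=cv2.fitLine(top[:,:2].astype(np.float32),cv2.DIST_L2,0,.01,.01).ravel()
print("n",len(q),"ends",np.percentile(s,[1,99]),"zmax",np.percentile(q[:,2],97),"axis",e,np.degrees(np.arctan2(e[1],e[0])))
E
```

```text
145 252 267 [ 0.4231 -0.0564  0.15  ]
180 252 267 [ 0.4239 -0.0859  0.15  ]
215 253 267 [ 0.4253 -0.1181  0.15  ]
240 254 267 [ 0.4264 -0.1429  0.15  ]
barends 117 263 [ 0.4229 -0.0345  0.15  ] [ 0.4267 -0.1673  0.15  ]
or 850 [366.7 135.5] [336 127  61  18] [array([ 0.4889, -0.0424,  0.13  ]), array([ 0.5446, -0.0564,  0.13  ])] [array([ 0.522 , -0.0506,  0.116 ])]
bl 1101 [346.2 246.5] [322 234  49  27] [array([ 0.4874, -0.1457,  0.13  ]), array([ 0.5409, -0.1752,  0.13  ])] [array([ 0.5185, -0.1671,  0.116 ])]
or 759 [324.3 120.7] [312  99  24  44] [0.4798 0.2622 0.064 ]
bl 994 [316.4  30.5] [304   5  24  53] [0.4624 0.3477 0.064 ]
n 4768 ends [-0.0562  0.0609] zmax 0.06839217757363761 axis [0.9766 0.2152 0.4836 0.263 ] 12.428811
```

```bash
python3 -m crank '[{"dp":[0.002,0,0.033],"delta_rot":[0,0,0],"fingers":-0.16},{"dp":[0.002,0,0.033],"delta_rot":[0,0,0],"fingers":-0.16},{"dp":[0.002,0,0.033],"delta_rot":[0,0,0],"fingers":-0.16},{"dp":[0.002,0,0.033],"delta_rot":[0,0,0],"fingers":-0.16},{"dp":[0,0,0.033],"delta_rot":[0,0,0],"fingers":-0.16},{"dp":[0,0.002,0.033],"delta_rot":[0,0,0],"fingers":-0.16},{"dp":[0,0,0],"delta_rot":[0,0,0],"fingers":-1},{"dp":[0,0,0],"delta_rot":[0,0,0],"fingers":-1},{"dp":[0,0,0],"delta_rot":[0,0,0],"fingers":-1},{"dp":[0,0,0],"delta_rot":[0,0,0],"fingers":-1},{"dp":[0,0,0],"delta_rot":[0,0,0],"fingers":-1},{"dp":[0,0,0],"delta_rot":[0,0,0],"fingers":-1}]' 25
```

```text
t: 4.03
tcp_pos: [0.425, -0.0937, 0.2057]
tool_rot: [0.696, 0.718, 0.002, 0.002]
force: [7.5, 6.1, -6.6]
finger_gap: 0.149
gripper_force: 24.5
```

```bash
python3 -m crank '[{"dp":[0,0.0105,-0.022],"delta_rot":[0,0,0],"fingers":-1},{"dp":[0,0.0105,-0.022],"delta_rot":[0,0,0],"fingers":-1},{"dp":[0,0.013,-0.0205],"delta_rot":[0,0,0],"fingers":-1},{"dp":[0,0.013,-0.0205],"delta_rot":[0,0,0],"fingers":-1},{"dp":[0,0.015,-0.0186],"delta_rot":[0,0,0],"fingers":-1},{"dp":[0,0.015,-0.0186],"delta_rot":[0,0,0],"fingers":-1},{"dp":[0,0.0175,-0.017],"delta_rot":[0,0,0],"fingers":-1},{"dp":[0,0.0175,-0.017],"delta_rot":[0,0,0],"fingers":-1},{"dp":[0,0.0194,-0.0147],"delta_rot":[0,0,0],"fingers":-1},{"dp":[0,0.0194,-0.0147],"delta_rot":[0,0,0],"fingers":-1},{"dp":[0,0.021,-0.0123],"delta_rot":[0,0,0],"fingers":-1},{"dp":[0,0.021,-0.0123],"delta_rot":[0,0,0],"fingers":-1}]'
```

```text
t: 5.03
tcp_pos: [0.5173, -0.0903, 0.3111]
tool_rot: [0.695, 0.719, -0.002, -0.003]
force: [-4.1, -0.1, 1.3]
finger_gap: 0.154
gripper_force: 24.7
```

```bash
python3 -m crank '[{"dp":[0,0.0223,-0.0097],"delta_rot":[0,0,0],"fingers":-1},{"dp":[0,0.0223,-0.0097],"delta_rot":[0,0,0],"fingers":-1},{"dp":[0,0.0233,-0.007],"delta_rot":[0,0,0],"fingers":-1},{"dp":[0,0.0233,-0.007],"delta_rot":[0,0,0],"fingers":-1},{"dp":[0,0.0236,-0.0042],"delta_rot":[0,0,0],"fingers":-1},{"dp":[0,0.0236,-0.0042],"delta_rot":[0,0,0],"fingers":-1},{"dp":[0,0.0243,-0.0014],"delta_rot":[0,0,0],"fingers":-1},{"dp":[0,0.0243,-0.0014],"delta_rot":[0,0,0],"fingers":-1},{"dp":[0,0.0243,0.0015],"delta_rot":[0,0,0],"fingers":-1},{"dp":[0,0.0243,0.0015],"delta_rot":[0,0,0],"fingers":-1},{"dp":[0,0.022,0.004],"delta_rot":[0,0,0],"fingers":-1},{"dp":[0,0.015,0.003],"delta_rot":[0,0,0],"fingers":-1}]'
```

```text
t: 6.03
tcp_pos: [0.6562, -0.0855, 0.3291]
tool_rot: [0.695, 0.719, 0.001, 0.0]
force: [0.6, 2.7, -2.5]
finger_gap: 0.15
gripper_force: 25.8
```

```bash
python3 -m crank '[{"dp":[0,0,0],"delta_rot":[0,0,0],"fingers":0.1},{"dp":[0,0,0],"delta_rot":[0,0,0],"fingers":0.1},{"dp":[0,0,0],"delta_rot":[0,0,0],"fingers":0.1},{"dp":[0,0,-0.02],"delta_rot":[0,0,0],"fingers":0.1},{"dp":[0,0,-0.04],"delta_rot":[0,0,0],"fingers":0.1},{"dp":[0,0,-0.06],"delta_rot":[0,0,0],"fingers":0.1},{"dp":[0,-0.04,-0.06],"delta_rot":[0,0,0],"fingers":1},{"dp":[0,-0.08,0],"delta_rot":[0,0,0],"fingers":1},{"dp":[0,-0.08,0],"delta_rot":[0,0,0],"fingers":1},{"dp":[0,-0.05,0],"delta_rot":[0,0,0],"fingers":1},{"dp":[0,0,0],"delta_rot":[0,0,0],"fingers":1}]'
python3 snap.py w3; python3 -c "
from station import manip;s=manip.sense();print(s['q'],s['tcp_pos'],s['tool_rot'])"
```

```text
t: 6.95
tcp_pos: [0.525, -0.0907, 0.4185]
tool_rot: [0.696, 0.718, -0.001, -0.002]
force: [-0.0, -0.2, -1.0]
finger_gap: 1.002
gripper_force: 0.0
[-3.79739932e-01  2.86005551e-01  1.50097076e+00 -2.84026499e-04
  1.35438320e+00 -4.11832279e-01] [ 0.52783814 -0.09121899  0.41875065] [ 6.95647973e-01  7.18382812e-01 -8.40323915e-05  1.60518000e-04]
```

View pics/w3.png

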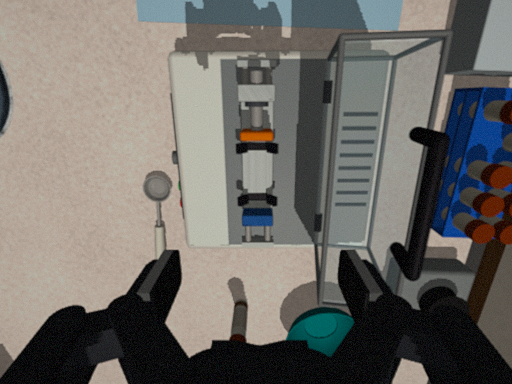

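The hood stands open against its stop. The orange pad is at (257,135), the saddles at v≈147 and 199, and the blue stop at (258,216).

```bash
python3 - <<'E'
from h import *
import pickle
np.set_printoptions(precision=4,suppress=True)
c,im,d=pickle.load(open("pics/w3.pkl","rb"))
print(c["origin"])
a,p,s=max(blobs(im,(5,130,60),(18,255,255),(210,110,300,160),30)[0],key=lambda b:b[0]);print("pad",a,p,s)
print(plane(c,s[0],p[1],.14),plane(c,s[0]+s[2],p[1],.14),"face",plane(c,p[0],s[1]+s[3],.14),"back bottom",plane(c,p[0],s[1],.14))
a,p,s=max(blobs(im,(100,90,30),(125,255,255),(210,180,300,240),30)[0],key=lambda b:b[0]);print("stop",a,p,s)
print(plane(c,s[0],p[1],.116),plane(c,s[0]+s[2],p[1],.116),"rear",plane(c,p[0],s[1]+s[3],.116))
print(im[120:146:1,257].tolist()); print(im[203:230:1,258].tolist())
# jar position re-check at axis az
E
```

```text
[ 0.5224 -0.0051  0.4892]
pad 368 [256.3 134.9] [240 129  34  12]
[ 0.4987 -0.0494  0.14  ] [ 0.5409 -0.048   0.14  ] face [ 0.5192 -0.0562  0.14  ] back bottom [ 0.5187 -0.0416  0.14  ]
stop 534 [257.1 216.7] [242 208  31  18]
[ 0.5012 -0.1707  0.116 ] [ 0.5467 -0.1692  0.116 ] rear [ 0.5238 -0.185   0.116 ]
[[134, 131, 123], [134, 129, 123], [136, 131, 125], [139, 136, 129], [138, 131, 126], [132, 130, 120], [115, 114, 109], [75, 74, 70], [72, 68, 66], [71, 69, 66], [71, 56, 50], [93, 37, 0], [133, 59, 0], [169, 83, 0], [181, 85, 0], [188, 89, 0], [193, 92, 0], [190, 91, 0], [193, 98, 0], [185, 91, 0], [158, 87, 45], [124, 101, 88], [76, 79, 76], [33, 34, 36], [22, 22, 18], [28, 25, 25]]
[[76, 77, 77], [80, 81, 78], [82, 84, 76], [84, 88, 79], [65, 70, 71], [27, 41, 54], [0, 23, 46], [13, 29, 47], [17, 30, 49], [11, 21, 47], [19, 32, 48], [0, 24, 47], [19, 41, 72], [28, 64, 110], [33, 74, 127], [33, 70, 123], [26, 70, 123], [30, 70, 124], [28, 72, 125], [12, 64, 121], [30, 69, 128], [22, 69, 125], [42, 72, 117], [95, 103, 112], [117, 121, 115], [118, 120, 115], [117, 119, 114]]
```

```bash
python3 -m crank '[{"dp":[0.0787,-0.0082,0],"delta_rot":[0,0,0],"fingers":1},{"dp":[0.0787,-0.0082,0],"delta_rot":[0,0,0],"fingers":1},{"dp":[0.0787,-0.0082,0],"delta_rot":[0,0,0],"fingers":1},{"dp":[0.0787,-0.0082,0],"delta_rot":[0,0,0],"fingers":1},{"dp":[0.0787,-0.0082,0],"delta_rot":[0,0,0],"fingers":1},{"dp":[0.0787,-0.0082,0],"delta_rot":[0,0,0],"fingers":1},{"dp":[0.0787,-0.0082,0],"delta_rot":[0,0,0],"fingers":1},{"dp":[0.0787,-0.0082,0],"delta_rot":[0,0,0],"fingers":1},{"dp":[0.0787,-0.0082,0],"delta_rot":[0,0,0],"fingers":1}]' 
python3 -m crank '[{"dp":[0,0,0.036],"delta_rot":[0,0,0.0185],"fingers":1},{"dp":[0,0,0.036],"delta_rot":[0,0,0.0185],"fingers":1},{"dp":[0,0,0.036],"delta_rot":[0,0,0.0185],"fingers":1},{"dp":[0,0,0.036],"delta_rot":[0,0,0.0185],"fingers":1},{"dp":[0,0,0.036],"delta_rot":[0,0,0.0185],"fingers":1},{"dp":[0,0,0.036],"delta_rot":[0,0,0.0185],"fingers":1},{"dp":[0,0,0.036],"delta_rot":[0,0,0.0185],"fingers":1},{"dp":[0,0,0.036],"delta_rot":[0,0,0.0185],"fingers":1},{"dp":[0,0,0.036],"delta_rot":[0,0,0.0185],"fingers":1},{"dp":[0,0,0.036],"delta_rot":[0,0,0.0185],"fingers":1},{"dp":[0,0,0.036],"delta_rot":[0,0,0.0185],"fingers":1},{"dp":[0,0,0.036],"delta_rot":[0,0,0.0185],"fingers":1}]'
python3 -m crank '[{"dp":[0,0,0],"delta_rot":[0,0,0],"fingers":1}]'
python3 snap.py w4
python3 - <<'E'
from h import *
import pickle
np.set_printoptions(precision=4,suppress=True)
c,im,d=pickle.load(open("pics/w4.pkl","rb"));s=manip.sense();Rt=R.from_quat(s["tool_rot"]);p0=s["tcp_pos"];print(p0,Rt.as_matrix()[:,1],s["q"][5])
v,u=np.mgrid[:384,:512];D=np.stack([(u-c["cx"])/c["fx"],-(v-c["cy"])/c["fy"],-np.ones(u.shape)],-1)*d[...,None]
P=R.from_quat(c["attitude"]).apply(D.reshape(-1,3))+c["origin"]
for nm,lo,hi in(("or",(5,130,60),(18,255,255)),("bl",(105,110,40),(125,255,255))):
    for a,p,st in blobs(im,lo,hi,None,150)[0]: print(nm,a,p,st,plane(c,*p,.065))
q=P[(d.ravel()>0)&(P[:,2]>.055)&(P[:,2]<.075)&(np.hypot(P[:,0]-.481,P[:,1]-.262)<.07)]
rc=cv2.minAreaRect(q[:,:2].astype(np.float32)*1000);print("strip",rc)
E
```

```text
t: 7.75
tcp_pos: [0.4821, 0.2636, 0.418]
tool_rot: [0.695, 0.719, 0.001, 0.0]
force: [0.6, 0.6, 0.3]
finger_gap: 0.999
gripper_force: 0.0
t: 8.75
tcp_pos: [0.4832, 0.2618, 0.2007]
tool_rot: [0.995, 0.102, 0.001, -0.0]
force: [0.1, -0.6, 0.8]
finger_gap: 1.002
gripper_force: 0.0
t: 8.83
tcp_pos: [0.4812, 0.2611, 0.1984]
tool_rot: [0.995, 0.104, -0.003, 0.001]
force: [-0.9, -0.8, -0.1]
finger_gap: 0.998
gripper_force: 0.0
[0.4819 0.2614 0.1999] [ 0.2102 -0.9777  0.0003] 1.6520895746740574
or 1326 [257.8 209.5] [229 192  59  32] [0.481  0.2629 0.065 ]
bl 1405 [151.9 208.4] [119 189  64  34] [0.4646 0.3454 0.065 ]
strip ((482.12567138671875, 262.8718566894531), (120.10750579833984, 44.502662658691406), 12.831933975219727)
```

View pics/w4.png

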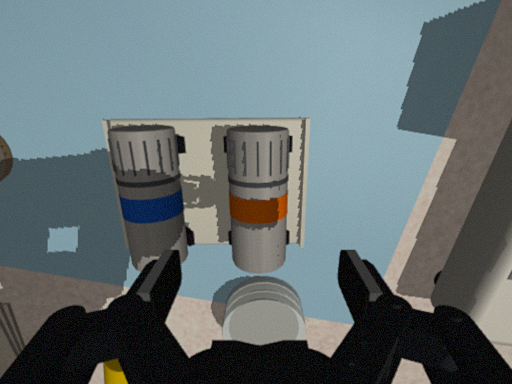

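The orange jar lies centred between the open fingers, with its band at (258,209) and its axis along the tool x axis. I'm going down to grip.

```bash
python3 -m crank '[{"dp":[0,-0.003,0.036],"delta_rot":[0,0,0],"fingers":1},{"dp":[0,0,0.036],"delta_rot":[0,0,0],"fingers":1},{"dp":[0,0,0.036],"delta_rot":[0,0,0],"fingers":1},{"dp":[0,0,0.036],"delta_rot":[0,0,0],"fingers":1},{"dp":[0,0,0.036],"delta_rot":[0,0,0],"fingers":1},{"dp":[0,0,0.034],"delta_rot":[0,0,0],"fingers":1},{"dp":[0,0,0],"delta_rot":[0,0,0],"fingers":-1},{"dp":[0,0,0],"delta_rot":[0,0,0],"fingers":-1},{"dp":[0,0,0],"delta_rot":[0,0,0],"fingers":-1},{"dp":[0,0,0],"delta_rot":[0,0,0],"fingers":-1},{"dp":[0,0,0],"delta_rot":[0,0,0],"fingers":-1},{"dp":[0,0,0],"delta_rot":[0,0,0],"fingers":-1}]' 100
```

```text
t: 9.88
tcp_pos: [0.4829, 0.2626, 0.0964]
tool_rot: [0.994, 0.105, 0.002, 0.0]
force: [-0.0, -4.2, 6.4]
finger_gap: 0.557
gripper_force: 102.3
```

```bash
python3 -m crank '[{"dp":[0,0,-0.04],"delta_rot":[0,0,0],"fingers":-1},{"dp":[0,0,-0.055],"delta_rot":[0,0,0],"fingers":-1},{"dp":[0,0,-0.055],"delta_rot":[0,0,0],"fingers":-1},{"dp":[0,0,-0.03],"delta_rot":[0,0,-0.0185],"fingers":-1},{"dp":[0,0,-0.03],"delta_rot":[0,0,-0.0185],"fingers":-1},{"dp":[0,0,-0.03],"delta_rot":[0,0,-0.0185],"fingers":-1},{"dp":[0,0,-0.03],"delta_rot":[0,0,-0.0185],"fingers":-1},{"dp":[0,0,-0.03],"delta_rot":[0,0,-0.0185],"fingers":-1},{"dp":[0,0,-0.03],"delta_rot":[0,0,-0.0185],"fingers":-1},{"dp":[0,0,-0.03],"delta_rot":[0,0,-0.0185],"fingers":-1},{"dp":[0,0,-0.03],"delta_rot":[0,0,-0.0185],"fingers":-1},{"dp":[0,0,-0.03],"delta_rot":[0,0,-0.0185],"fingers":-1}]'
python3 -m crank '[{"dp":[0,0,0],"delta_rot":[0,0,-0.0185],"fingers":-1},{"dp":[0,0,0],"delta_rot":[0,0,-0.0185],"fingers":-1},{"dp":[0,0,0],"delta_rot":[0,0,-0.0185],"fingers":-1},{"dp":[-0.077,0.0054,0],"delta_rot":[0,0,0],"fingers":-1},{"dp":[-0.077,0.0054,0],"delta_rot":[0,0,0],"fingers":-1},{"dp":[-0.077,0.0054,0],"delta_rot":[0,0,0],"fingers":-1},{"dp":[-0.077,0.0054,0],"delta_rot":[0,0,0],"fingers":-1},{"dp":[-0.077,0.0054,0],"delta_rot":[0,0,0],"fingers":-1},{"dp":[-0.077,0.0054,0],"delta_rot":[0,0,0],"fingers":-1},{"dp":[-0.077,0.0054,0],"delta_rot":[0,0,0],"fingers":-1},{"dp":[-0.077,0.0054,0],"delta_rot":[0,0,0],"fingers":-1},{"dp":[-0.077,0.0054,0],"delta_rot":[0,0,0],"fingers":-1}]'
python3 -m crank '[{"dp":[-0.077,0.0054,0],"delta_rot":[0,0,0],"fingers":-1},{"dp":[0,0,0],"delta_rot":[0,0,0],"fingers":-1},{"dp":[0,0,0],"delta_rot":[0,0,0],"fingers":-1}]'
python3 snap.py s5 scene;python3 snap.py w5
python3 - <<'E'
import cv2,numpy as np
a,b=cv2.imread("pics/s5.png"),cv2.imread("pics/w5.png")
cv2.imwrite("pics/m5.png",np.hstack([cv2.resize(a[110:260,150:350],(400,300)),cv2.resize(b,(400,300))]))
E
```

```text
t: 10.88
tcp_pos: [0.4802, 0.2628, 0.3047]
tool_rot: [0.807, 0.59, -0.001, -0.001]
force: [0.0, -0.0, -6.0]
finger_gap: 0.555
gripper_force: 105.2
t: 11.88
tcp_pos: [0.5164, -0.0839, 0.3042]
tool_rot: [0.695, 0.719, 0.0, -0.001]
force: [-0.1, 0.0, -5.9]
finger_gap: 0.557
gripper_force: 105.4
t: 12.13
tcp_pos: [0.5211, -0.1231, 0.304]
tool_rot: [0.697, 0.717, 0.0, -0.0]
force: [-0.9, 0.6, -6.1]
finger_gap: 0.555
gripper_force: 105.3
```

View pics/m5.png

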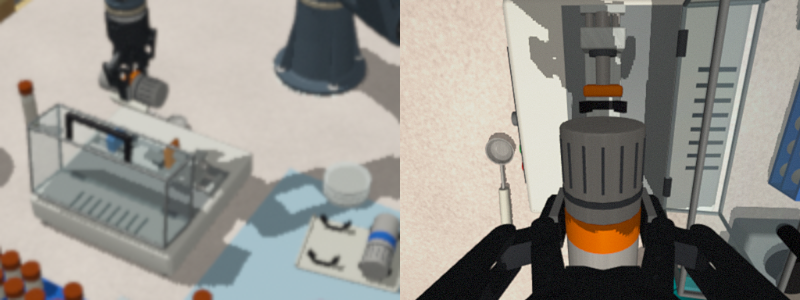

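The jar hangs in the gripper with its capped end toward the pad, in line with the holder. In the right half the pad is at (603,90) and the jar end at v≈125.

```bash
python3 - <<'E'
from h import *
import pickle
np.set_printoptions(precision=4,suppress=True)
c,im,d=pickle.load(open("pics/w5.pkl","rb"));s=manip.sense();Rt=R.from_quat(s["tool_rot"]);p0=s["tcp_pos"];print(p0,Rt.as_matrix()[:,0])
v,u=np.mgrid[:384,:512];D=np.stack([(u-c["cx"])/c["fx"],-(v-c["cy"])/c["fy"],-np.ones(u.shape)],-1)*d[...,None]
P=R.from_quat(c["attitude"]).apply(D.reshape(-1,3))+c["origin"]
T=Rt.inv().apply(P-p0)
k=(d.ravel()>0)&(abs(T[:,1])<.006)&(T[:,0]>.005)&(T[:,0]<.075)&(T[:,2]>.01)&(T[:,2]<.08)
q=T[k];print(len(q),"xmax",np.percentile(q[:,0],[5,95,99]))
for a in(.015,.025,.035,.045,.055): m=q[abs(q[:,0]-a)<.005];print(a,len(m),np.percentile(m[:,2],[10,50,90]))
a,p,st=max(blobs(im,(5,130,60),(18,255,255),(180,200,330,384),30)[0],key=lambda b:b[0])
print("band",p,st);
pt=plane(c,p[0],st[1],p0[2]-.054+.025);print("band front edge tool x",Rt.inv().apply(pt-p0))
b2=[b for b in blobs(im,(5,130,60),(18,255,255),(220,95,300,140),30)[0]];
for a,p,st in b2: print("pad",st,plane(c,p[0],p[1],.14),"face",plane(c,p[0],st[1]+st[3],.14),plane(c,st[0],p[1],.14),plane(c,st[0]+st[2],p[1],.14))
E
```

```text
[ 0.5203 -0.1203  0.3038] [-0.0332  0.9994  0.0021]
4215 xmax [0.0084 0.0592 0.0593]
0.015 538 [0.0282 0.029  0.0298]
0.025 638 [0.0283 0.0292 0.0301]
0.035 674 [0.0284 0.0293 0.0301]
0.045 742 [0.0284 0.0294 0.0303]
0.055 1322 [0.0288 0.0303 0.0612]
band [259.2 300. ] [211 265  98  60]
band front edge tool x [0.0185 0.     0.029 ]
pad [234 108  51  16] [ 0.5178 -0.0492  0.14  ] face [ 0.518  -0.0558  0.14  ] [ 0.4972 -0.0499  0.14  ] [ 0.5388 -0.0486  0.14  ]
```

```bash
python3 -m crank '[{"dp":[0,0.002,0.035],"delta_rot":[0,0,0],"fingers":-1},{"dp":[0,0,0.035],"delta_rot":[0,0,0],"fingers":-1},{"dp":[0,0,0.035],"delta_rot":[0,0,0],"fingers":-1},{"dp":[0,0,0.035],"delta_rot":[0,0,0],"fingers":-1},{"dp":[0,0,0.035],"delta_rot":[0,0,0],"fingers":-1},{"dp":[0,0,0.035],"delta_rot":[0,0,0],"fingers":-1},{"dp":[0,0,0],"delta_rot":[0,0,0],"fingers":-1}]'
python3 -m crank '[{"dp":[0.008,0,0],"delta_rot":[0,0,0],"fingers":-1},{"dp":[0.008,0,0],"delta_rot":[0,0,0],"fingers":-1},{"dp":[0.008,0,0],"delta_rot":[0,0,0],"fingers":-1},{"dp":[0,0,0],"delta_rot":[0,0,0],"fingers":-1}]'
for i in 1 2; do python3 -c "
from station import manip;s=manip.sense();print(s['force'])"; done
```

```text
t: 12.82
tcp_pos: [0.5202, -0.1182, 0.1964]
tool_rot: [0.694, 0.72, -0.001, -0.004]
force: [-1.7, 0.6, -6.5]
finger_gap: 0.555
gripper_force: 105.2
t: 13.15
tcp_pos: [0.5226, -0.1083, 0.2006]
tool_rot: [0.695, 0.719, 0.001, 0.001]
force: [-0.4, -0.1, -5.8]
finger_gap: 0.559
gripper_force: 105.2
[-0.38855098 -0.093286   -5.76466829]
[-0.38855098 -0.093286   -5.76466829]
```

```bash
python3 -m crank '[{"dp":[0.008,0,0],"delta_rot":[0,0,0],"fingers":-1},{"dp":[0.008,0,0],"delta_rot":[0,0,0],"fingers":-1},{"dp":[0,0,0],"delta_rot":[0,0,0],"fingers":-1}]'; python3 -m crank '[{"dp":[0.008,0,0],"delta_rot":[0,0,0],"fingers":-1},{"dp":[0,0,0],"delta_rot":[0,0,0],"fingers":-1}]'
```

```text
t: 13.4
tcp_pos: [0.5219, -0.1004, 0.1999]
tool_rot: [0.695, 0.719, 0.0, 0.0]
force: [-0.3, -0.7, -6.4]
finger_gap: 0.558
gripper_force: 105.2
t: 13.57
tcp_pos: [0.5215, -0.0965, 0.1994]
tool_rot: [0.695, 0.719, 0.0, -0.0]
force: [0.2, -1.6, -5.0]
finger_gap: 0.557
gripper_force: 105.2
```

```bash
python3 -m crank '[{"dp":[0.008,0,0],"delta_rot":[0,0,0],"fingers":-1},{"dp":[0,0,0],"delta_rot":[0,0,0],"fingers":-1}]'; python3 -m crank '[{"dp":[0.008,0,0],"delta_rot":[0,0,0],"fingers":-1},{"dp":[0,0,0],"delta_rot":[0,0,0],"fingers":-1}]'
python3 snap.py w6; python3 snap.py t6 top
python3 - <<'E'
import cv2,numpy as np
a,b=cv2.imread("pics/t6.png"),cv2.imread("pics/w6.png")
cv2.imwrite("pics/m6.png",np.hstack([cv2.resize(a[110:230,230:390],(400,300)),cv2.resize(b,(400,300))]))
E
```

```text
t: 13.73
tcp_pos: [0.5216, -0.0935, 0.1995]
tool_rot: [0.695, 0.719, -0.001, 0.001]
force: [-0.9, -7.3, -5.0]
finger_gap: 0.56
gripper_force: 105.2
t: 13.9
tcp_pos: [0.5217, -0.0901, 0.1995]
tool_rot: [0.695, 0.719, -0.001, 0.001]
force: [-0.5, -9.1, -4.4]
finger_gap: 0.552
gripper_force: 105.2
```

View pics/m6.png

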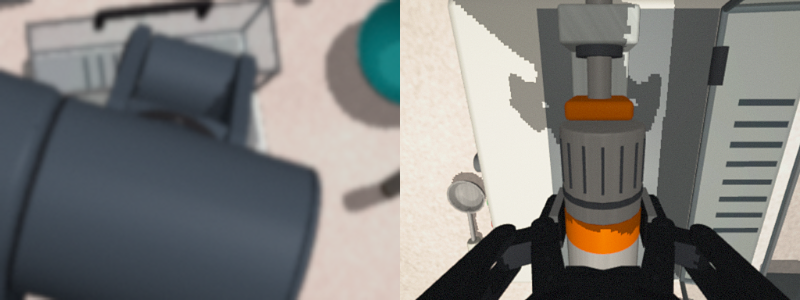

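The pad at (600,108) is pressing on the jar end and the spring has begun to yield. The top view is blocked by the arm.

```bash
python3 -m crank '[{"dp":[0.008,0,0],"delta_rot":[0,0,0],"fingers":-1},{"dp":[0.008,0,0],"delta_rot":[0,0,0],"fingers":-1},{"dp":[0,0,0],"delta_rot":[0,0,0],"fingers":-1},{"dp":[0,0,0],"delta_rot":[0,0,0],"fingers":-1}]'
python3 snap.py w7
python3 - <<'E'
from h import *
import pickle
np.set_printoptions(precision=4,suppress=True)
for n in("w6","w7"):
    c,im,d=pickle.load(open(f"pics/{n}.pkl","rb"))
    v,u=np.mgrid[:384,:512];D=np.stack([(u-c["cx"])/c["fx"],-(v-c["cy"])/c["fy"],-np.ones(u.shape)],-1)*d[...,None]
    P=R.from_quat(c["attitude"]).apply(D.reshape(-1,3))+c["origin"]
    for a,p,st in blobs(im,(5,130,60),(18,255,255),(190,100,330,175),100)[0]:
        pf=plane(c,p[0],st[1]+st[3],.14);print(n,"pad",st,"face",pf)
    # rod plate behind the pad: x strip of rod, pieces in depth along y
    k=(d.ravel()>0)&(abs(P[:,0]-.5185)<.01)&(P[:,2]>.115)&(P[:,2]<.16)&(P[:,1]>-.06)
    h,e=np.histogram(P[k,1],bins=np.arange(-.06,.06,.005));print(h)
print(manip.sense()["force"],manip.sense()["tcp_pos"])
E
```

```text
t: 14.33
tcp_pos: [0.5217, -0.0835, 0.1997]
tool_rot: [0.694, 0.72, -0.001, 0.002]
force: [-1.3, -12.1, -5.0]
finger_gap: 0.558
gripper_force: 105.2
w6 pad [211 122  88  32] face [ 0.5173 -0.03    0.14  ]
[  0   0   0   0   0 436 469 485 500 323 322 340 343 522 550 570 601 613
 357 113   0   0   0]
w7 pad [210 122  89  33] face [ 0.5171 -0.024   0.14  ]
[  0   0   0   0   0   0   0 765 468 559 320 321 334 463 516 537 575 586
 374 404 225   0   0]
[ -1.0687 -12.6867  -4.3737] [ 0.5217 -0.0836  0.1997]
```

```bash
python3 -m crank '[{"dp":[0.006,0,0],"delta_rot":[0,0,0],"fingers":-1},{"dp":[0,0,0],"delta_rot":[0,0,0],"fingers":-1},{"dp":[0,0,0.008],"delta_rot":[0,0,0],"fingers":-1},{"dp":[0,0,0.008],"delta_rot":[0,0,0],"fingers":-1},{"dp":[0,0,0],"delta_rot":[0,0,0],"fingers":-1}]'
python3 -m crank '[{"dp":[0,0,0.008],"delta_rot":[0,0,0],"fingers":-1},{"dp":[0,0,0.008],"delta_rot":[0,0,0],"fingers":-1},{"dp":[0,0,0.008],"delta_rot":[0,0,0],"fingers":-1},{"dp":[0,0,0],"delta_rot":[0,0,0],"fingers":-1}]'
```

```text
t: 14.8
tcp_pos: [0.523, -0.0814, 0.1919]
tool_rot: [0.695, 0.719, -0.0, 0.004]
force: [1.0, -12.7, -5.0]
finger_gap: 0.556
gripper_force: 105.4
t: 15.13
tcp_pos: [0.5233, -0.0814, 0.1799]
tool_rot: [0.695, 0.719, -0.0, 0.004]
force: [1.1, -13.0, -6.0]
finger_gap: 0.559
gripper_force: 105.5
```

```bash
python3 -m crank '[{"dp":[0,0,0.006],"delta_rot":[0,0,0],"fingers":-1},{"dp":[0,0,0.006],"delta_rot":[0,0,0],"fingers":-1},{"dp":[0,0,0],"delta_rot":[0,0,0],"fingers":-1}]'
python3 -m crank '[{"dp":[0,0,0.003],"delta_rot":[0,0,0],"fingers":-1},{"dp":[0,0,0],"delta_rot":[0,0,0],"fingers":-1},{"dp":[0,0,0],"delta_rot":[0,0,0],"fingers":-1}]'
```

```text
t: 15.38
tcp_pos: [0.5208, -0.0808, 0.1741]
tool_rot: [0.695, 0.719, -0.002, 0.001]
force: [-4.7, -12.7, 2.0]
finger_gap: 0.553
gripper_force: 105.5
t: 15.63
tcp_pos: [0.5198, -0.0806, 0.1727]
tool_rot: [0.695, 0.719, -0.002, 0.0]
force: [-5.8, -13.1, 1.9]
finger_gap: 0.558
gripper_force: 105.9
```

```bash
python3 -m crank '[{"dp":[0,-0.002,0],"delta_rot":[0,0,0],"fingers":-1},{"dp":[-0.003,0,0.001],"delta_rot":[0,0,0],"fingers":-1},{"dp":[0,0,0],"delta_rot":[0,0,0],"fingers":-1}]'
python3 -m crank '[{"dp":[-0.003,0,0],"delta_rot":[0,0,0],"fingers":-1},{"dp":[0,0,0],"delta_rot":[0,0,0],"fingers":-1}]'
```

```text
t: 15.88
tcp_pos: [0.5195, -0.0823, 0.1725]
tool_rot: [0.695, 0.719, -0.002, 0.001]
force: [-5.9, -13.4, 4.4]
finger_gap: 0.558
gripper_force: 106.0
t: 16.05
tcp_pos: [0.5195, -0.0836, 0.1724]
tool_rot: [0.695, 0.719, -0.002, 0.001]
force: [-5.3, -12.2, 2.5]
finger_gap: 0.556
gripper_force: 106.0
```

```bash
python3 -m crank '[{"dp":[-0.003,-0.003,0],"delta_rot":[0,0,0],"fingers":-1},{"dp":[0,0,0],"delta_rot":[0,0,0],"fingers":-1},{"dp":[0,0,0],"delta_rot":[0,0,0],"fingers":-1}]'
python3 -m crank '[{"dp":[-0.003,0,0],"delta_rot":[0,0,0],"fingers":-1},{"dp":[0,0,0],"delta_rot":[0,0,0],"fingers":-1},{"dp":[0,0,0],"delta_rot":[0,0,0],"fingers":-1}]'
```

```text
t: 16.3
tcp_pos: [0.5194, -0.085, 0.1724]
tool_rot: [0.695, 0.719, -0.001, 0.002]
force: [-2.7, -9.9, -0.2]
finger_gap: 0.556
gripper_force: 105.5
t: 16.55
tcp_pos: [0.5193, -0.0851, 0.1724]
tool_rot: [0.695, 0.719, -0.0, 0.001]
force: [-0.9, -5.2, 3.3]
finger_gap: 0.557
gripper_force: 106.3
```

```bash
python3 -m crank '[{"dp":[0,0,0],"delta_rot":[0,0,0],"fingers":0.6},{"dp":[0,0,0],"delta_rot":[0,0,0],"fingers":0.6},{"dp":[0,0,0],"delta_rot":[0,0,0],"fingers":0.6},{"dp":[0,0,0],"delta_rot":[0,0,0],"fingers":0.6},{"dp":[0,0,-0.02],"delta_rot":[0,0,0],"fingers":0.6},{"dp":[0,0,-0.04],"delta_rot":[0,0,0],"fingers":0.6},{"dp":[0,0,-0.07],"delta_rot":[0,0,0],"fingers":0.6},{"dp":[0,0,-0.08],"delta_rot":[0,0,0],"fingers":0.6},{"dp":[0,0,-0.08],"delta_rot":[0,0,0],"fingers":0.6},{"dp":[0,0,-0.08],"delta_rot":[0,0,0],"fingers":0.6},{"dp":[0,0,-0.08],"delta_rot":[0,0,0],"fingers":0.6},{"dp":[0,0,0],"delta_rot":[0,0,0],"fingers":0.6}]' 20
python3 snap.py w8
python3 - <<'E'
from h import *
import pickle
np.set_printoptions(precision=4,suppress=True)
c,im,d=pickle.load(open("pics/w8.pkl","rb"))
print(c["origin"],manip.sense()["tcp_pos"])
v,u=np.mgrid[:384,:512];D=np.stack([(u-c["cx"])/c["fx"],-(v-c["cy"])/c["fy"],-np.ones(u.shape)],-1)*d[...,None]
P=R.from_quat(c["attitude"]).apply(D.reshape(-1,3))+c["origin"]
k=(d.ravel()>0)&(abs(P[:,0]-.520)<.005)&(P[:,1]<-.005)&(P[:,1]>-.19)
for y in np.arange(-.185,0,.01):
    m=P[k&(abs(P[:,1]-y)<.005)];print(round(y,3),len(m),np.median(m[:,2]) if len(m) else "")
# handle: black points above z .24
g=cv2.cvtColor(im,cv2.COLOR_RGB2GRAY).ravel()
q=P[(d.ravel()>0)&(g<45)&(P[:,2]>.24)&(P[:,2]<.30)&(P[:,0]>.6)&(P[:,0]<.72)];print("handle",len(q),q.mean(0) if len(q) else"",q.min(0),q.max(0))
cv2.imwrite("pics/c8.png",im[:,:,::-1])
E
```

```text
t: 17.55
tcp_pos: [0.5216, -0.0848, 0.4058]
tool_rot: [0.695, 0.719, 0.004, 0.008]
force: [1.0, 1.2, 0.3]
finger_gap: 0.802
gripper_force: 0.0
[0.5173 0.0012 0.4759] [ 0.5203 -0.0844  0.402 ]
-0.185 19 0.07198926254215582
-0.175 0 
-0.165 14 0.1166403415938837
-0.155 14 0.11696807290928585
-0.145 27 0.14358026716685174
-0.135 54 0.1434461680905937
-0.125 57 0.14332966223222537
-0.115 61 0.1435174186359897
-0.105 57 0.14347219040533565
-0.095 64 0.14397689859942406
-0.085 62 0.14389458910393343
-0.075 1415 0.41583134420280493
-0.065 66 0.14376848812940252
-0.055 72 0.14371678764665788
-0.045 74 0.14353739795194143
-0.035 69 0.1433755234782802
-0.025 77 0.1410330470754284
-0.015 85 0.1394704975408239
-0.005 35 0.12562519059671312
handle 3457 [ 0.66   -0.0829  0.2736] [ 0.6536 -0.1557  0.2401] [ 0.6738 -0.025   0.2813]
```

View pics/c8.png

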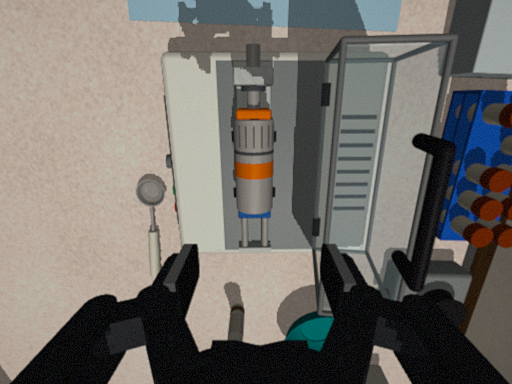

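The jar lies level between the blue stop (254,212) and the orange pad (254,114), with its top 143.5 mm above the bench as it should be. The hood is still open, with the handle at (430,215). Next I grip the handle again.

```bash
python3 -m crank '[{"dp":[-0.008,0.071,0],"delta_rot":[0,0,0],"fingers":-0.05},{"dp":[-0.008,0.071,0],"delta_rot":[0,0,0],"fingers":-0.05},{"dp":[-0.008,0.071,0],"delta_rot":[0,0,0],"fingers":-0.05},{"dp":[-0.008,0.071,0],"delta_rot":[0,0,0],"fingers":-0.05},{"dp":[0,0,0],"delta_rot":[0,0,0],"fingers":-0.05},{"dp":[0,0,0],"delta_rot":[0,0,0],"fingers":-0.05}]' 20
```

```text
t: 18.1
tcp_pos: [0.6616, -0.0951, 0.3935]
tool_rot: [0.695, 0.719, -0.001, -0.002]
force: [-2.3, -0.2, -0.9]
finger_gap: 0.477
gripper_force: 0.0
```

```bash
python3 -m crank '[{"dp":[0,0,0.027],"delta_rot":[0,0,0],"fingers":-0.05},{"dp":[0,0,0.027],"delta_rot":[0,0,0],"fingers":-0.05},{"dp":[0,0.003,0.027],"delta_rot":[0,0,0],"fingers":-0.05},{"dp":[0,0,0.027],"delta_rot":[0,0,0],"fingers":-0.05},{"dp":[0,0,0.027],"delta_rot":[0,0,0],"fingers":-0.05},{"dp":[0,0,0],"delta_rot":[0,0,0],"fingers":-0.05}]' 20
python3 -m crank '[{"dp":[0,0,0],"delta_rot":[0,0,0],"fingers":-1},{"dp":[0,0,0],"delta_rot":[0,0,0],"fingers":-1},{"dp":[0,0,0],"delta_rot":[0,0,0],"fingers":-1},{"dp":[0,0,0],"delta_rot":[0,0,0],"fingers":-1},{"dp":[0,0,0],"delta_rot":[0,0,0],"fingers":-1}]' 25
```

```text
t: 18.6
tcp_pos: [0.6594, -0.0944, 0.3253]
tool_rot: [0.695, 0.719, -0.002, -0.004]
force: [-0.5, 1.7, -0.4]
finger_gap: 0.475
gripper_force: 0.0
t: 19.02
tcp_pos: [0.663, -0.0953, 0.3298]
tool_rot: [0.695, 0.719, 0.001, 0.001]
force: [0.9, 0.6, 0.4]
finger_gap: 0.148
gripper_force: 25.6
```

```bash
python3 -m crank '[{"dp":[0,-0.024,-0.0044],"delta_rot":[0,0,0],"fingers":-1},{"dp":[0,-0.024,-0.0044],"delta_rot":[0,0,0],"fingers":-1},{"dp":[0,-0.0243,-0.0015],"delta_rot":[0,0,0],"fingers":-1},{"dp":[0,-0.0243,-0.0015],"delta_rot":[0,0,0],"fingers":-1},{"dp":[0,-0.0243,0.0014],"delta_rot":[0,0,0],"fingers":-1},{"dp":[0,-0.0243,0.0014],"delta_rot":[0,0,0],"fingers":-1},{"dp":[0,-0.0236,0.0042],"delta_rot":[0,0,0],"fingers":-1},{"dp":[0,-0.0236,0.0042],"delta_rot":[0,0,0],"fingers":-1},{"dp":[0,-0.0233,0.007],"delta_rot":[0,0,0],"fingers":-1},{"dp":[0,-0.0233,0.007],"delta_rot":[0,0,0],"fingers":-1},{"dp":[0,-0.0223,0.0097],"delta_rot":[0,0,0],"fingers":-1},{"dp":[0,-0.0223,0.0097],"delta_rot":[0,0,0],"fingers":-1}]'
python3 -m crank '[{"dp":[0,0,0],"delta_rot":[0,0,0],"fingers":-1}]'
```

```text
t: 20.02
tcp_pos: [0.5214, -0.1004, 0.3137]
tool_rot: [0.695, 0.719, 0.001, 0.002]
force: [-0.4, -0.0, 1.3]
finger_gap: 0.157
gripper_force: 25.8
t: 20.1
tcp_pos: [0.5191, -0.1005, 0.3125]
tool_rot: [0.695, 0.719, -0.001, -0.0]
force: [-1.7, -1.8, 2.4]
finger_gap: 0.151
gripper_force: 25.9
```

```bash
python3 -m crank '[{"dp":[0,-0.021,0.0123],"delta_rot":[0,0,0],"fingers":-1},{"dp":[0,-0.021,0.0123],"delta_rot":[0,0,0],"fingers":-1},{"dp":[0,-0.0194,0.0147],"delta_rot":[0,0,0],"fingers":-1},{"dp":[0,-0.0194,0.0147],"delta_rot":[0,0,0],"fingers":-1},{"dp":[0,-0.0175,0.017],"delta_rot":[0,0,0],"fingers":-1},{"dp":[0,-0.0175,0.017],"delta_rot":[0,0,0],"fingers":-1},{"dp":[0,-0.015,0.0186],"delta_rot":[0,0,0],"fingers":-1},{"dp":[0,-0.015,0.0186],"delta_rot":[0,0,0],"fingers":-1},{"dp":[0,-0.0087,0.0137],"delta_rot":[0,0,0],"fingers":-1},{"dp":[0,-0.0087,0.0137],"delta_rot":[0,0,0],"fingers":-1},{"dp":[0,-0.0087,0.0137],"delta_rot":[0,0,0],"fingers":-1},{"dp":[0,0,0],"delta_rot":[0,0,0],"fingers":-1}]'
python3 -m crank '[{"dp":[0,-0.005,0.010],"delta_rot":[0,0,0],"fingers":-1},{"dp":[0,-0.005,0.010],"delta_rot":[0,0,0],"fingers":-1},{"dp":[0,-0.005,0.010],"delta_rot":[0,0,0],"fingers":-1},{"dp":[0,-0.002,0.005],"delta_rot":[0,0,0],"fingers":-1},{"dp":[0,0,0],"delta_rot":[0,0,0],"fingers":-1},{"dp":[0,0,0],"delta_rot":[0,0,0],"fingers":-1}]'
```

```text
t: 21.1
tcp_pos: [0.435, -0.1034, 0.2284]
tool_rot: [0.695, 0.719, -0.0, 0.0]
force: [1.9, -2.0, -3.0]
finger_gap: 0.153
gripper_force: 26.3
t: 21.6
tcp_pos: [0.4267, -0.1036, 0.2116]
tool_rot: [0.695, 0.719, -0.0, 0.0]
force: [0.8, -4.2, -1.8]
finger_gap: 0.155
gripper_force: 26.2
```

```bash
python3 -m crank '[{"dp":[0,-0.001,0.003],"delta_rot":[0,0,0],"fingers":-1},{"dp":[0,-0.001,0.003],"delta_rot":[0,0,0],"fingers":-1},{"dp":[0,0,0],"delta_rot":[0,0,0],"fingers":-1},{"dp":[0,0,0],"delta_rot":[0,0,0],"fingers":-1}]'
python3 -m crank '[{"dp":[0,-0.001,0.003],"delta_rot":[0,0,0],"fingers":-1},{"dp":[0,0,0.002],"delta_rot":[0,0,0],"fingers":-1},{"dp":[0,0,0],"delta_rot":[0,0,0],"fingers":-1},{"dp":[0,0,0],"delta_rot":[0,0,0],"fingers":-1}]'
```

```text
t: 21.93
tcp_pos: [0.4256, -0.1036, 0.2088]
tool_rot: [0.695, 0.719, -0.0, 0.0]
force: [-1.7, -4.8, -0.9]
finger_gap: 0.153
gripper_force: 26.3
t: 22.27
tcp_pos: [0.425, -0.1036, 0.2073]
tool_rot: [0.695, 0.719, -0.0, 0.001]
force: [-2.7, -4.4, 9.2]
finger_gap: 0.152
gripper_force: 27.4
```

```bash
python3 -m crank '[{"dp":[0,0,0],"delta_rot":[0,0,0],"fingers":-0.16},{"dp":[0,0,0],"delta_rot":[0,0,0],"fingers":-0.16},{"dp":[0,0,0],"delta_rot":[0,0,0],"fingers":-0.16},{"dp":[0,0,-0.02],"delta_rot":[0,0,0],"fingers":-0.16},{"dp":[0,0,-0.04],"delta_rot":[0,0,0],"fingers":-0.16},{"dp":[0,0,-0.06],"delta_rot":[0,0,0],"fingers":-0.16},{"dp":[0,0,-0.08],"delta_rot":[0,0,0],"fingers":-0.16},{"dp":[0,0,-0.08],"delta_rot":[0,0,0],"fingers":-0.16},{"dp":[0,0,-0.04],"delta_rot":[0,0,0],"fingers":-0.16},{"dp":[0,0,0],"delta_rot":[0,0,0],"fingers":-0.16}]' 20
python3 snap.py w9; python3 snap.py s9 scene
python3 - <<'E'
from h import *
import pickle
c,im,d=pickle.load(open("pics/w9.pkl","rb"));s=cv2.imread("pics/s9.png")
cv2.imwrite("pics/m9.png",np.hstack([cv2.resize(s[110:290,140:380],(400,300)),cv2.resize(im[:,:,::-1],(400,300))]))
v,u=np.mgrid[:384,:512];D=np.stack([(u-c["cx"])/c["fx"],-(v-c["cy"])/c["fy"],-np.ones(u.shape)],-1)*d[...,None]
P=R.from_quat(c["attitude"]).apply(D.reshape(-1,3))+c["origin"]
g=cv2.cvtColor(im,cv2.COLOR_RGB2GRAY).ravel()
q=P[(d.ravel()>0)&(g<50)&(abs(P[:,0]-.425)<.012)&(abs(P[:,1]+.095)<.04)&(P[:,2]<.2)&(P[:,2]>.12)];print(len(q),np.percentile(q[:,2],[50,95]))
E
```

```text
t: 23.1
tcp_pos: [0.4268, -0.1037, 0.3707]
tool_rot: [0.695, 0.719, 0.002, 0.005]
force: [0.4, 0.9, 0.1]
finger_gap: 0.419
gripper_force: 0.0
842 [0.15702235 0.15849867]
```

View pics/m9.png

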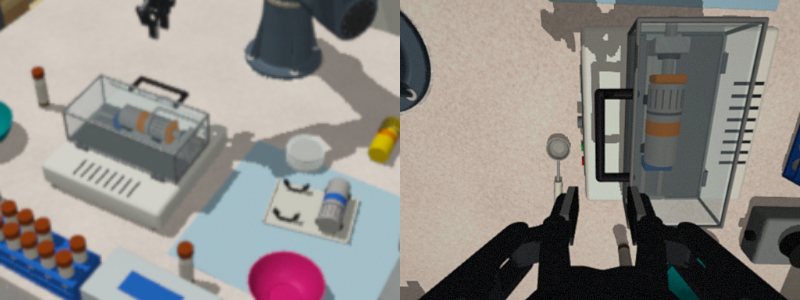

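The hood is closed: the top of the bar is at 157 mm, so its axis is at 150 mm. The jar is clamped inside, the blue-band jar is still in the rest, and the gripper is clear of everything.

```bash
python3 -c "
from station import manip;print(manip.sign_off())"
```

```text
the job is handed in; nothing more can be done
None
```

The job is handed in: the orange-band jar is clamped level in the mill's holder, the hood was lowered by its handle to fully closed, and the blue-band jar is still in the rest, at about 23 s of the 72 s allowed.

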